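Find the socket that fits the wheel-head nut

ROBOT

A 7-joint arm with a two-finger parallel gripper is mounted at the origin on the work surface. World frame = base frame: x ahead of the robot, y to its left, z up, the work surface at z = 0. Lengths are in m, angles in rad, forces in N, time in s.
With the tool pointing down it reaches from about 0.425 to 0.95 m from the base axis. Payload 4.7 kg.
Tool frame: the origin (TCP) lies on the centre line of the jaws, within the pads' length; the fingertips stand 19 mm ahead of it and the grasp point (between the pads) is the TCP (env.tip_extent is the distance from the TCP to the fingertips, in m); z points along the fingers, y is the line along which they close (so a half turn about z gives the same grasp; the last joint's range is limited). The gripper opens to 85 mm and grips with 20 to 120 N. Pads are 22 mm wide; open, the fingers measure 114 mm over their backs; the gripper's body (76 mm by 85 mm) begins 54 mm behind the grasp point. The pads swing forward as they close: fully open they stand 13 mm farther back than shut.
Start: joints at [-1.17, 0.469, -0.049, 1.532, 0.024, 1.141, -0.082], TCP at [0.281, 0.614, 0.25] pointing down, gripper open.
Joint ranges: [-2.59, 2.59], [-0.33, 1.99], [-1.39, 1.29], [0.1, 2.45], [-1.04, 4.18], [0.21, 1.99], [-2.66, 2.66]. Speed limits (rad/s): [2.57, 2.57, 3.14, 3.14, 3.14, 3.14, 3.14].

INTERFACE

Orientations are given as a unit quaternion [x, y, z, w].
In Python, from workcell import env, capture, calibration, finder gives the robot as it stands.
- The arm moves only by the tool send_rows, never from a script. Its argument "increments" is a list of rows, each a list of 3 entries, a list of its own where there are three numbers: the shift along the tool's x, y, z in mm, then the turn, a rotation vector about the tool's x, y, z in degrees, then the closure in counts, from 0 (fully open) to 255 (shut). A call has 1 to 20 rows; each row is the pose to reach, as a shift and turn from the pose commanded when the call began, along the tool's axes at that moment; what a row does not reach only later rows make up. A row lasts 1/8 s, in which the tool goes at most 62.5 mm and 10.7 degrees, less where a joint would pass 70% of its speed; a pose out of reach is approached as far as the arm can. A call with a gripper value outside its range is refused whole. The fingers move at their own pace and stop on an object; the grip force is fixed at half the most. Time passes only in rows, so rows that repeat a pose let the fingers close. It gives the time, the measured TCP pose, the force, the opening and the grip force at its end, in the units of the state.
- env.get_state(): the state, without advancing time (a new reading comes with each control period).
- capture(name): name is "scene" or "top" or "wrist"; returns the picture (400x640x3 uint8, red, green, blue); there is no depth.
- calibration(name): a dict with "fx", "fy", "cx", "cy" (pixels), "eye" and "rotation" of the camera in the world; the wrist camera has in their place "T_tool_cam" (4x4, takes a point from camera to tool coordinates, whose origin is the TCP and whose axes are the flange's). Camera axes: x right, y down, z forward; pixel columns grow to the right and rows downward; lengths in m; the calibration is good to about 2 mm. A picture is of the moment at which its call begins: read the wrist's pose just before it. calibration takes no time and is no camera call.
- env.close_job(): hands the job in; it is judged then, once.
Trained networks look in the newest picture that a camera, given by its name, has taken for a name from the list of things; names that differ only in an ending like _2 or _b are one class to them, and where a whole thing is asked for, a point or a joint stands for the part that bears it (a point fixed in the world has none). Each returns a list of dicts, best first, with "p" (0 to 1); they miss things now and then, are a little off and sometimes report something else, mostly with a low value. They report only what shows in the picture. A call takes as long as a camera call.
- finder.boxes_of(camera, thing): "pixel" ([column, row] in pixels, amid what is visible of it).
The state is a dict: "time": time; "q": joint angles; "qd": joint speeds; "tau": joint torques, N m; "ee_pos": TCP position; "ee_rot": TCP orientation; "force": force on the tool from outside, world axes, zero at the start; "ft_torque": the same for the moment, N m; "finger_gap": finger opening in m; "grasp_force": force on a finger pad.
Only numpy, scipy, OpenCV 4.12 (cv2) and the standard library are available. Lean on these libraries where they do the work, as an engineer would, in place of code of your own. Each camera call takes 0.05 s, during which the arm holds its last target. There are 200 camera calls.

TASK

The banding wheel's centre nut has to come off, and one of the three sockets standing on the ware board fits it. Try them on the nut, stand any that does not fit back upright on the board, and leave the bowls and the jar alone. Finish still holding the right socket by its square adapter, with the socket pushed fully home over the nut, upright.

Things in the scene. Friction and masses are not known exactly. Their poses are not given: they have to be found in the camera images.
- nut (a point): top centre of the fixed steel hex nut in the middle of the banding wheel: 30 mm across flats, 17 tall, top 3 mm narrowed to 27. z up; two flats square to x, so the right socket goes on only with its x turned from the nut's by a multiple of 60 degrees, within 7; else it too stops on top. Grip point above this point: 58 mm when home (mouth on the washer 17 below), 75 when stopped on top
- wheel_head (a point): centre of the top of the banding wheel's fixed round aluminium head, 240 mm across, 72 mm above the table; on it a washer 64 mm across and 3 thick, then the nut
- socket_a_grip (a point): steel hexagon-tube socket, mouth down: tube 46 mm across outer flats, 40 tall, 10 mm conical shoulder, then a fixed square adapter 24x24, 46 tall (96 overall, about 0.35 kg). Point on its axis in the adapter, 75 mm above the mouth; z up, x and y square to the adapter's faces. Hex bore 40 deep, two flats square to x; width 32, 25 or 21 mm, not known which
- socket_b_grip (a point): socket like socket_a_grip outside, same point and axes, all three with different bores (one 32, one 25, one 21 mm across flats). Which bore this one has shows only by trying: 32 fits the nut with 1 mm to spare all round, 25 and 21 stop on its top
- socket_c_grip (a point): socket like socket_a_grip outside, same point and axes, all three with different bores (one 32, one 25, one 21 mm across flats). Which bore this one has is not known
- board_top (a point): centre of the top of the fixed wooden ware board, 160 mm along its x, 400 mm along its y, top 22 mm above the table; the sockets stand on it in a row along its y, about 115 mm apart
- bowl_left: bystander: pale unglazed bowl, 120 mm across, 62 mm tall, origin under its centre
- bowl_right: bystander: bowl like bowl_left
- jar: bystander: terracotta jar, 64 mm across, 100 mm tall, origin under its centre

How it is judged:
By the outcome, as a careful person would: the job done as asked, in the order asked, and still so for the second after the job is handed in, while the arm keeps its last pose, push and grip.
It also fails if it takes over 72 s, if anything falls off the work surface, if the arm or the gripper's body presses on something with over 40 N, if the wrist force passes 120 N, or if a joint passes its speed limit or range.

## Working session

There is one attempt and no reset: what is moved stays moved. The work goes in short steps, Python scripts to look and compute and a tool call to move; the robot and the scene stay as the last step left them, time stands still between calls to the robot, and variables do not carry over. Pictures are saved under pics/ and viewed, at most 10 in all, crops included, and the job is handed in when it is done.

Besides the shell and the picture viewer there is one more tool, called after "Emit:" by a JSON object that holds its "op" and its "data", one argument or row to a line. send_rows: Moves the arm, as the interface text tells. Its arguments: {"type":"object","properties":{"increments":{"type":"array","items":{"type":"array"}}},"required":["increments"]}

```bash
ls; mkdir -p pics; python3 - <<'E'
from workcell import env, capture, calibration, finder
import cv2,numpy as np
s=env.get_state(); print(s['time'],s['ee_pos'],s['ee_rot'],s['finger_gap'])
for c in ['top','scene']:
    im=capture(c); cv2.imwrite(f'pics/{c}0.png',im[:,:,::-1])
    k=calibration(c); print(c,{a:np.round(b,4).tolist() for a,b in k.items()})
    for t in ['nut','wheel_head','socket_a_grip','board_top','bowl_left','jar']:
        print(t,[(np.round(d['pixel'],1).tolist(),round(d['p'],2)) for d in finder.boxes_of(c,t)[:5]])
print({a:np.round(b,4).tolist() for a,b in calibration('wrist').items()})
E
```

```text
pics
0.0 [0.28104315 0.61309501 0.24926247] [ 2.13260991e-01  9.76994769e-01 -9.68037658e-04 -1.85836728e-04] 0.08542040809271256
top {'fx': 416.8331, 'fy': 416.8331, 'cx': 318.7268, 'cy': 208.1268, 'eye': [0.5013, 0.0998, 1.1256], 'rotation': [-0.7041, 0.7084, -0.0312, 0.0381]}
nut [([455.7, 252.5], 0.55)]
wheel_head [([458.1, 255.6], 0.74), ([284.2, 248.8], 0.67)]
socket_a_grip [([234.3, 254.6], 0.76)]
board_top [([286.3, 250.0], 0.94)]
bowl_left [([335.2, 150.5], 0.73), ([455.9, 253.8], 0.38)]
jar []
scene {'fx': 454.9393, 'fy': 454.9393, 'cx': 319.8221, 'cy': 206.359, 'eye': [1.6974, 0.0616, 0.9898], 'rotation': [0.6459, 0.6366, -0.2879, -0.3076]}
nut [([219.1, 190.1], 0.7)]
wheel_head [([217.7, 188.2], 0.96)]
socket_a_grip [([383.7, 190.1], 0.67)]
board_top [([350.6, 202.9], 0.87)]
bowl_left [([308.3, 243.7], 0.57)]
jar [([442.9, 204.4], 0.84), ([245.8, 245.8], 0.3)]
{'fx': 309.6779, 'fy': 309.6779, 'cx': 321.3813, 'cy': 202.7931, 'T_tool_cam': [[-0.0002, -0.9641, -0.2655, 0.067], [1.0, -0.0003, 0.0003, 0.0004], [-0.0004, -0.2655, 0.9641, -0.1226], [0.0, 0.0, 0.0, 1.0]]}
```

View pics/top0.png

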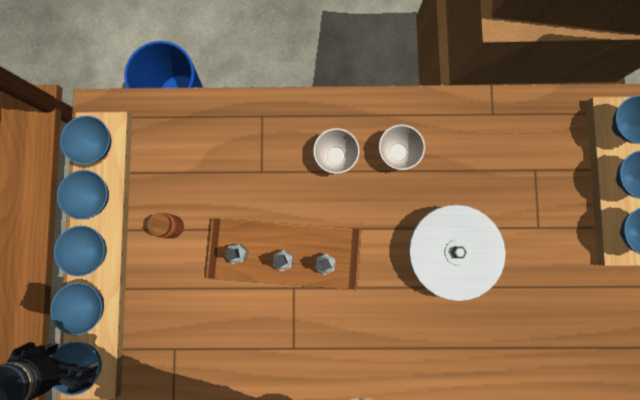

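View pics/scene0.png

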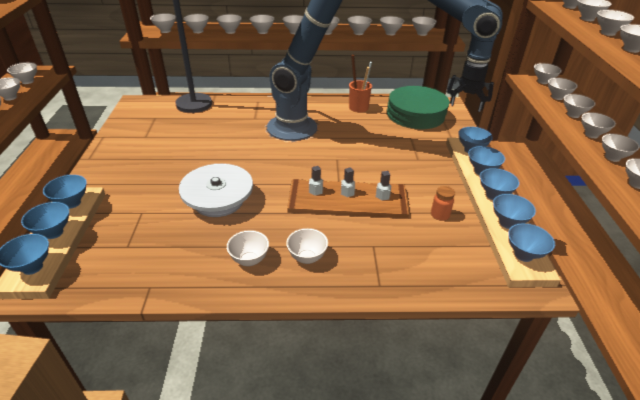

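The top picture shows the sockets at about (235,254), (283,260) and (325,264) on the board, the nut at (458,253), the jar at (163,225) and the bowls at (336,150) and (401,147). The scene picture agrees. Next I'll zoom in on the sockets and nut and compute their positions.

```bash
cat > h.py <<'E'
import numpy as np,cv2
from scipy.spatial.transform import Rotation as R
from workcell import env, capture, calibration, finder
def cam(c,s=None):
    k=calibration(c)
    if c=='wrist':
        s=s or env.get_state(); Rt=R.from_quat(s['ee_rot']).as_matrix(); T=np.array(k['T_tool_cam'])
        return k,Rt@T[:3,:3],Rt@T[:3,3]+np.array(s['ee_pos'])
    r=np.array(k['rotation']); r=R.from_quat(r).as_matrix() if r.size==4 else r
    return k,r,np.array(k['eye'])
def onz(c,px,z,s=None):
    k,r,e=cam(c,s); d=r@np.array([(px[0]-k['cx'])/k['fx'],(px[1]-k['cy'])/k['fy'],1])
    return e+d*(z-e[2])/d[2]
def proj(c,p,s=None):
    k,r,e=cam(c,s); q=r.T@(np.array(p)-e)
    return np.array([k['cx']+k['fx']*q[0]/q[2],k['cy']+k['fy']*q[1]/q[2]])
E
python3 - <<'E'
from h import *
for n,p,z in [('jar',(163,225),.05),('bl1',(336,150),.06),('bl2',(401,147),.06),('nutTop',(458,253),.092),('wheel',(457.5,253),.072),('s1',(235,254),.09),('s2',(283,260),.09),('s3',(325,264),.09)]:
    print(n,onz('top',p,z).round(3))
for p in [(213,220),(358,230),(353,289),(207,277)]: print(onz('top',p,.022).round(3))
print('scene nut',onz('scene',(216,181),.092).round(3),[onz('scene',p,.118).round(3) for p in [(316,168),(348.5,170),(385,173)]])
im=cv2.imread('pics/top0.png')
a=cv2.resize(im[230:300,200:350],None,fx=5.2,fy=5.2,interpolation=cv2.INTER_CUBIC)
b=cv2.resize(im[230:275,435:480],None,fx=5,fy=5,interpolation=cv2.INTER_CUBIC)
o=np.zeros((a.shape[0]+b.shape[0],a.shape[1],3),np.uint8); o[:a.shape[0]]=a; o[a.shape[0]:,:b.shape[1]]=b
cv2.imwrite('pics/crop1.png',o); print(o.shape)
E
```

```text
jar [0.566 0.514 0.05 ]
bl1 [0.758 0.064 0.06 ]
bl2 [ 0.764 -0.105  0.06 ]
nutTop [ 0.49  -0.232  0.092]
wheel [ 0.49  -0.237  0.072]
s1 [0.49  0.317 0.09 ]
s2 [0.475 0.199 0.09 ]
s3 [0.465 0.095 0.09 ]
[0.58  0.392 0.022]
[0.551 0.007 0.022]
[0.397 0.022 0.022]
[0.43  0.405 0.022]
scene nut [ 0.507 -0.23   0.092] [array([0.469, 0.095, 0.118]), array([0.48 , 0.202, 0.118]), array([0.496, 0.32 , 0.118])]
(589, 780, 3)
```

View pics/crop1.png

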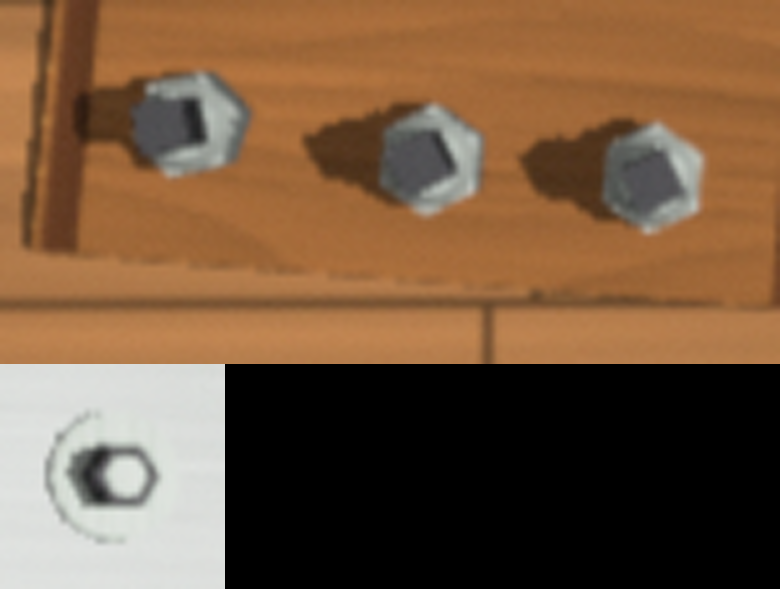

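The crop shows the three sockets turned by different amounts, and the nut has vertices along ±y, so its yaw is about 0. I'll move over the board for a wrist view.

```bash
cat >> h.py <<'E'
def tool(yaw):  # tool down, tool x at world angle yaw (deg)
    c,s=np.cos(np.radians(yaw)),np.sin(np.radians(yaw)); return np.array([[c,s,0],[s,-c,0],[0,0,-1.]])
def plan(pos,yaw,s=None):
    s=s or env.get_state(); Rt=R.from_quat(s['ee_rot']).as_matrix()
    d=Rt.T@(np.array(pos)-np.array(s['ee_pos']))*1e3
    rv=np.degrees(R.from_matrix(Rt.T@tool(yaw)).as_rotvec())
    print('plan',np.round(d,1),np.round(rv,1),'yaw now',round(np.degrees(np.arctan2(Rt[1,0],Rt[0,0])),2))
E
python3 - <<'E'
from h import *
plan([.478,.205,.26],90)
E
```

```text
plan [-349.2 -289.5   -9.7] [ 0.  -0.  65.4] yaw now 155.38
```

Emit:
{"op": "send_rows", "data": {
  "increments": [
    [[-50, -41, -3], [0, 0, 9], 0],
    [[-100, -83, -5], [0, 0, 18], 0],
    [[-150, -124, -7], [0, 0, 28], 0],
    [[-200, -166, -10], [0, 0, 38], 0],
    [[-250, -207, -10], [0, 0, 48], 0],
    [[-300, -249, -10], [0, 0, 58], 0],
    [[-349, -289, -10], [0, 0, 65.4], 0],
    [[-349, -289, -10], [0, 0, 65.4], 0],
    [[-349, -289, -10], [0, 0, 65.4], 0]
  ]
}}

```text
time: 1.82
ee_pos: [0.4784, 0.205, 0.2605]
ee_rot: [0.708, 0.706, 0.0, -0.0]
force: [-0.7, -0.3, 0.0]
finger_gap: 0.0858
grasp_force: 0.0
```

```bash
python3 - <<'E'
from h import *
s=env.get_state(); im=capture('wrist'); cv2.imwrite('pics/w1.png',im[:,:,::-1])
print(s['time'],s['ee_pos'],s['q'],s['force'])
for d in finder.boxes_of('wrist','socket_a_grip'): print(d, onz('wrist',d['pixel'],.097,s).round(4))
for p in [(.465,.095,.118),(.475,.199,.118),(.49,.317,.118)]: print(proj('wrist',p,s).round(1))
cv2.imwrite('pics/w1c.png',cv2.resize(im[:,:,::-1],None,fx=1.25,fy=1.25,interpolation=cv2.INTER_CUBIC))
E
```

```text
1.825 [0.47837503 0.20498294 0.26051776] [-0.76417106  0.20638913  0.326821    1.90045211 -0.07660265  1.0461991
 -0.40740075] [-0.68196243 -0.3255599   0.03380022]
{'pixel': [333.2, 61.8], 'p': 0.9} [0.489  0.3184 0.097 ]
{'pixel': [505.5, 388.0], 'p': 0.55} [ 0.6893 -0.0268  0.097 ]
[307.6 306. ]
[317.2 203.5]
[335.4  59. ]
```

View pics/w1c.png

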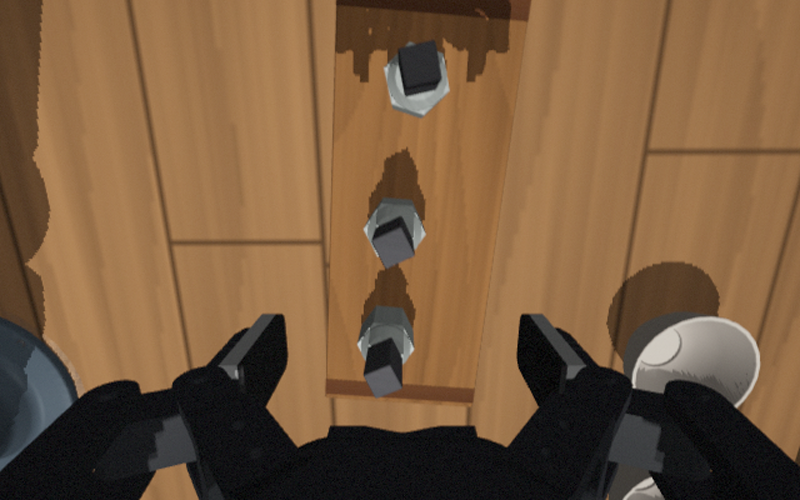

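The wrist view shows all three sockets upright, at about (333,62), (315,190) and (306,285) at native scale, each with its own yaw. I'll fit a socket model to the silhouettes for position and yaw, including which face pair matches the hex.

```bash
cat >> h.py <<'E'
from scipy.optimize import minimize
def ring(x,y,yaw,n,apo,z):  # polygon, a flat square to its x
    a=np.radians(yaw)+np.pi/n+np.arange(n)*2*np.pi/n; r=apo/np.cos(np.pi/n)
    return np.c_[x+r*np.cos(a),y+r*np.sin(a),np.full(n,z)]
def sil(cm,parts,U,off,shape):
    k,r,e=cm; m=np.zeros(shape,np.uint8)
    for P in parts:
        q=(P-e)@r; uv=np.c_[k['cx']+k['fx']*q[:,0]/q[:,2],k['cy']+k['fy']*q[:,1]/q[:,2]]
        h=cv2.convexHull(((uv-off+.5)*U*16-8).astype(np.int32).reshape(-1,1,2)); cv2.fillPoly(m,[h],1,shift=4)
    return m>0
def parts(x,y,yaw,z0):
    ad=np.r_[ring(x,y,yaw,4,.012,z0+.05),ring(x,y,yaw,4,.012,z0+.096)]
    hx=np.r_[ring(x,y,yaw,6,.023,z0),ring(x,y,yaw,6,.023,z0+.04)]
    return ad,[ad,hx,np.r_[ring(x,y,yaw,6,.023,z0+.04),ring(x,y,yaw,4,.012,z0+.05)]]
def masks(im,off,w,h,U):
    c=cv2.resize(im[off[1]:off[1]+h,off[0]:off[0]+w],None,fx=U,fy=U,interpolation=cv2.INTER_CUBIC)
    hsv=cv2.cvtColor(c,cv2.COLOR_RGB2HSV).astype(int); v=c.max(2).astype(int); ch=v-c.min(2)
    g=(ch<28); return c,g&(v<110),g
def fit(c,im,x,y,z0,s=None,half=48,mk=None):
    cm=cam(c,s); U=4; p=proj(c,(x,y,z0+.06),s); off=np.maximum((p-half).astype(int),0)
    w=int(p[0]+half-off[0]);h=int(min(p[1]+half,400)-off[1]); cc,A,W=(mk or masks)(im,off,w,h,U)
    def cost(t,full=False):
        ad,al=parts(x+t[0]*1e-3,y+t[1]*1e-3,t[2],z0); a=sil(cm,[ad],U,off,A.shape); b=sil(cm,al,U,off,A.shape)
        f=lambda m,n:1-(m&n).sum()/max((m|n).sum(),1)
        return (a,b) if full else f(a,A)+f(b,W)
    best=[]
    for y0 in range(-45,135,15):
        o=minimize(cost,[0,0,y0],method='Nelder-Mead',options=dict(initial_simplex=[[0,0,y0],[4,0,y0],[0,4,y0],[0,0,y0+8]],xatol=.05,fatol=1e-4))
        best.append((round(o.fun,4),round(x+o.x[0]*1e-3,4),round(y+o.x[1]*1e-3,4),round((o.x[2]+90)%180-90,1)))
    best=sorted(set(best)); b=best[0]; a,bb=cost([(b[1]-x)*1e3,(b[2]-y)*1e3,b[3]],True)
    ov=cc.copy()
    for m,col in ((a,(255,0,0)),(bb,(0,255,0))):
        cv2.drawContours(ov,cv2.findContours(m.astype(np.uint8),0,2)[0],-1,col,1)
    return best,ov,np.dstack([A*255,W*255,0*A]).astype(np.uint8)
E
python3 - <<'E'
from h import *
s=env.get_state(); im=cv2.imread('pics/w1.png')[:,:,::-1].copy(); O=[]
for x,y in [(.465,.095),(.477,.2),(.489,.318)]:
    b,ov,mk=fit('wrist',im,x,y,.022,s); print(b[:4]); v=np.vstack([ov,mk]); O.append(cv2.resize(v,(260,int(v.shape[0]*260/v.shape[1]))))
H=max(o.shape[0] for o in O); O=[np.pad(o,((0,H-len(o)),(0,0),(0,0))) for o in O]
cv2.imwrite('pics/fit1.png',np.hstack(O)[:,:,::-1]); print(H)
E
```

```text
[(np.float64(0.5018), np.float64(0.4626), np.float64(0.0993), np.float64(18.4)), (np.float64(0.5018), np.float64(0.4627), np.float64(0.0991), np.float64(18.9)), (np.float64(0.5033), np.float64(0.4627), np.float64(0.0992), np.float64(20.8)), (np.float64(0.5048), np.float64(0.4629), np.float64(0.0991), np.float64(20.9))]
[(np.float64(0.4131), np.float64(0.4711), np.float64(0.2071), np.float64(26.2)), (np.float64(0.415), np.float64(0.4713), np.float64(0.2072), np.float64(26.7)), (np.float64(0.4151), np.float64(0.4713), np.float64(0.2071), np.float64(26.5)), (np.float64(0.4155), np.float64(0.4712), np.float64(0.207), np.float64(26.2))]
[(np.float64(0.1577), np.float64(0.4883), np.float64(0.326), np.float64(13.2)), (np.float64(0.1578), np.float64(0.4883), np.float64(0.3259), np.float64(12.7)), (np.float64(0.158), np.float64(0.4884), np.float64(0.3259), np.float64(12.2)), (np.float64(0.1592), np.float64(0.4884), np.float64(0.3259), np.float64(13.7))]
520
```

View pics/fit1.png

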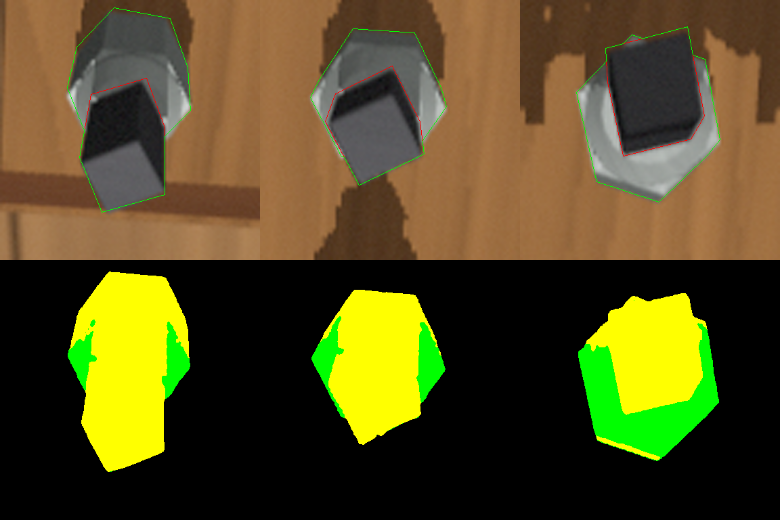

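The overlays match the silhouettes well for all three sockets. I'll cross-check with the top camera and a whole-silhouette-only fit, because y differs by a few mm.

```bash
sed -i 's/return f(a,A)+f(b,W)/XX/; s/else f(a,A)+f(b,W)/else wa*f(a,A)+f(b,W)/; s/half=48,mk=None/half=48,mk=None,wa=1/' h.py
python3 - <<'E'
from h import *
s=env.get_state(); im=cv2.imread('pics/w1.png')[:,:,::-1].copy(); t=cv2.imread('pics/top0.png')[:,:,::-1].copy()
for x,y in [(.463,.097),(.472,.204),(.489,.322)]:
    for c,i,hf in (('wrist',im,48),('top',t,18)):
        for wa in (0,1):
            b,ov,mk=fit(c,i,x,y,.022,s,half=hf,wa=wa); print(c,wa,[tuple(map(float,q)) for q in b[:2]], 'alt',[tuple(map(float,q)) for q in b if 20<abs((q[3]-b[0][3]+90)%180-90)][:1])
E
```

```text
wrist 0 [(0.0401, 0.4625, 0.0986, 21.5), (0.0408, 0.4623, 0.0987, 21.3)] alt [(0.0619, 0.4627, 0.0983, -35.2)]
wrist 1 [(0.5, 0.4627, 0.099, 18.9), (0.5016, 0.4627, 0.0992, 18.5)] alt [(0.53, 0.4628, 0.0999, -75.0)]
top 0 [(0.0422, 0.4646, 0.0958, -35.8), (0.0422, 0.4646, 0.0958, 24.2)] alt [(0.0422, 0.4646, 0.0958, 24.2)]
top 1 [(0.451, 0.4646, 0.0969, 22.7), (0.456, 0.4646, 0.0968, 23.0)] alt [(0.5034, 0.4645, 0.0969, -37.1)]
wrist 0 [(0.0266, 0.4711, 0.2066, 26.4), (0.0272, 0.4711, 0.2066, 25.3)] alt [(0.0568, 0.471, 0.2064, -35.6)]
wrist 1 [(0.4129, 0.4712, 0.207, 27.6), (0.415, 0.4712, 0.2071, 26.9)] alt [(0.4871, 0.4711, 0.2072, -64.4)]
top 0 [(0.0407, 0.4736, 0.2044, -33.1), (0.0407, 0.4736, 0.2044, 86.7)] alt [(0.0407, 0.4736, 0.2044, 86.7)]
top 1 [(0.2858, 0.4736, 0.205, 28.5), (0.2858, 0.4736, 0.205, 28.6)] alt [(0.3502, 0.474, 0.2051, 89.2)]
wrist 0 [(0.0313, 0.4883, 0.3258, 13.1), (0.032, 0.4883, 0.3259, 13.0)] alt [(0.051, 0.4884, 0.326, -47.9)]
wrist 1 [(0.1571, 0.4885, 0.3259, 12.7), (0.1572, 0.4882, 0.3259, 12.7)] alt [(0.2453, 0.4885, 0.3257, -78.5)]
top 0 [(0.0581, 0.4917, 0.3244, 9.7), (0.0581, 0.4921, 0.3239, 11.0)] alt [(0.0616, 0.4916, 0.3247, -49.6)]
top 1 [(0.2851, 0.4915, 0.3241, 11.4), (0.287, 0.4916, 0.324, 11.0)] alt [(0.3362, 0.4917, 0.3235, -78.8)]
```

```bash
python3 - <<'E'
from h import *
plan([.463,.098,.185],111.5)
E
```

```text
plan [-109.5  -14.6   75.1] [ -0.   -0.1 -21.3] yaw now 90.16
```

Emit:
{"op": "send_rows", "data": {
  "increments": [
    [[-40, -5, 20], [0, 0, -8], 0],
    [[-80, -10, 50], [0, 0, -16], 0],
    [[-109.5, -14.6, 75], [0, 0, -21.3], 0],
    [[-109.5, -14.6, 75], [0, 0, -21.3], 0],
    [[-109.5, -14.6, 75], [0, 0, -21.3], 0]
  ]
}}

```text
time: 2.55
ee_pos: [0.4638, 0.0983, 0.1857]
ee_rot: [0.563, 0.826, 0.001, 0.0]
force: [0.6, -0.0, 0.5]
finger_gap: 0.0855
grasp_force: 0.0
```

```bash
python3 - <<'E'
from h import *
s=env.get_state(); im=capture('wrist'); cv2.imwrite('pics/w2.png',im[:,:,::-1]); print(s['ee_pos'])
for wa in (0,1):
    b,ov,mk=fit('wrist',im,.463,.098,.022,s,half=75,wa=wa); print([tuple(map(float,q)) for q in b[:2]])
cv2.imwrite('pics/fit2.png',np.hstack([ov,mk])[:,:,::-1]); x,y,yw=map(float,b[0][1:]); plan([x,y,.098],yw+90)
E
```

```text
[0.46381607 0.09827018 0.18571858]
[(0.0305, 0.4632, 0.0949, 23.7), (0.0305, 0.4633, 0.095, 24.3)]
[(0.4103, 0.4633, 0.0957, 23.7), (0.4105, 0.4634, 0.0956, 24.3)]
plan [-2.2 -1.9 88. ] [ 0.1 -0.  -2.2] yaw now 111.45
```

View pics/fit2.png

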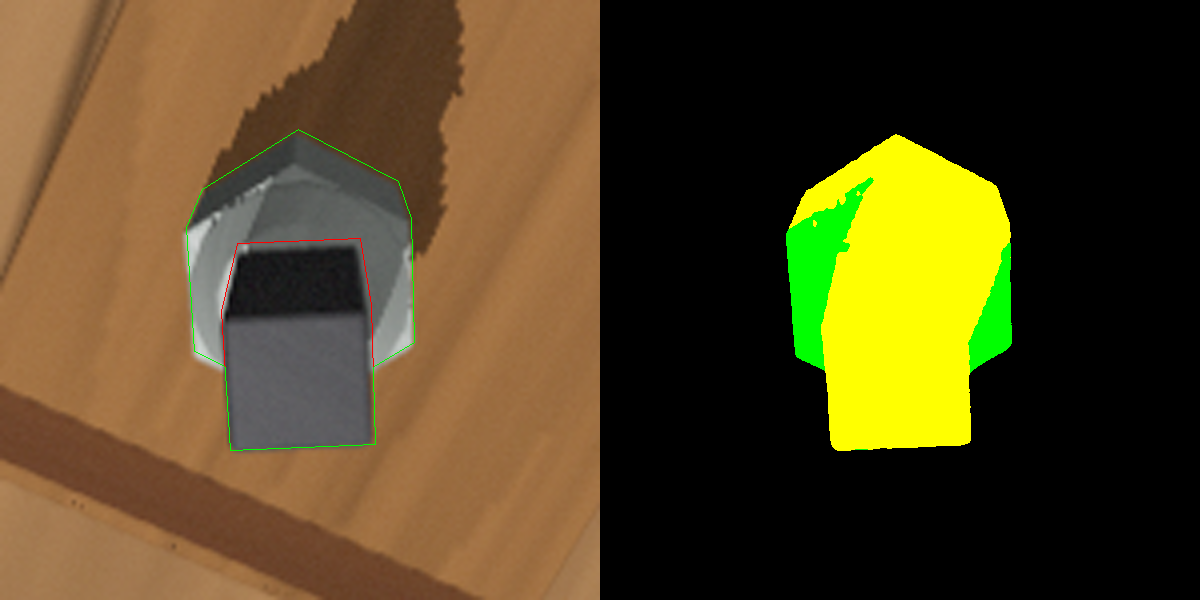

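The fit is tight: (0.463, 0.0955), yaw 24°. I'll descend and grasp.

Emit:
{"op": "send_rows", "data": {
  "increments": [
    [[-2.2, -1.9, 25], [0, 0, -2.3], 0],
    [[-2.2, -1.9, 60], [0, 0, -2.3], 0],
    [[-2.2, -1.9, 87.5], [0, 0, -2.3], 0],
    [[-2.2, -1.9, 87.5], [0, 0, -2.3], 0],
    [[-2.2, -1.9, 87.5], [0, 0, -2.3], 150],
    [[-2.2, -1.9, 87.5], [0, 0, -2.3], 255],
    [[-2.2, -1.9, 87.5], [0, 0, -2.3], 255],
    [[-2.2, -1.9, 87.5], [0, 0, -2.3], 255],
    [[-2.2, -1.9, 87.5], [0, 0, -2.3], 255],
    [[-2.2, -1.9, 87.5], [0, 0, -2.3], 255]
  ]
}}

```text
time: 3.85
ee_pos: [0.4631, 0.0935, 0.0986]
ee_rot: [0.548, 0.837, 0.001, 0.0]
force: [0.6, -0.5, 5.7]
finger_gap: 0.0236
grasp_force: 59.2
```

```bash
python3 - <<'E'
from h import *
s=env.get_state(); print(s['time'],s['ee_pos'],s['force'],s['q'])
plan([.463,.095,.25],114); plan([.49,-.232,.25],90)
E
```

```text
3.85 [0.46313924 0.09352592 0.09861593] [ 0.56893322 -0.50858942  5.71054796] [-0.52512346  0.35601644  0.28690857  2.1606281  -0.16593224  0.64345489
  0.28912162]
plan [   1.4    0.7 -151.4] [ 0.1 -0.  -0.4] yaw now 113.57
plan [-309.1 -105.3 -151.6] [ 0.1 -0.  23.6] yaw now 113.57
```

Emit:
{"op": "send_rows", "data": {
  "increments": [
    [[1, 0, -10], [0, 0, 0], 255],
    [[1, 0, -50], [0, 0, 0], 255],
    [[1, 0, -100], [0, 0, 0], 255],
    [[1, 0, -151], [0, 0, 0], 255],
    [[-40, -14, -151], [0, 0, 3], 255],
    [[-85, -30, -151], [0, 0, 6], 255],
    [[-130, -46, -151], [0, 0, 9], 255],
    [[-175, -62, -151], [0, 0, 12], 255],
    [[-220, -78, -151], [0, 0, 15], 255],
    [[-265, -94, -151], [0, 0, 18], 255],
    [[-310, -110, -151], [0, 0, 21], 255],
    [[-350, -125, -151], [0, 0, 23.6], 255],
    [[-380, -136, -151], [0, 0, 23.6], 255],
    [[-380, -136, -151], [0, 0, 23.6], 255],
    [[-380, -136, -151], [0, 0, 23.6], 255]
  ]
}}

```text
time: 5.72
ee_pos: [0.4894, -0.3082, 0.2482]
ee_rot: [0.707, 0.707, 0.0, -0.001]
force: [0.1, -0.4, -2.5]
finger_gap: 0.0235
grasp_force: 59.8
```

```bash
python3 - <<'E'
from h import *
s=env.get_state(); print(s['time'],s['ee_pos'],s['force'])
im=capture('wrist'); cv2.imwrite('pics/w3.png',im[:,:,::-1])
for t in ['nut','wheel_head']:
    for d in finder.boxes_of('wrist',t): print(t,d,onz('wrist',d['pixel'],.092 if t=='nut' else .072,s).round(4))
print(proj('wrist',(.49,-.232,.092),s))
t=capture('top'); cv2.imwrite('pics/top3.png',t[:,:,::-1])
p=proj('wrist',(.49,-.232,.092),s).astype(int)
a=cv2.resize(im[:,:,::-1],(640,400)); c=cv2.resize(im[max(p[1]-40,0):p[1]+40,p[0]-40:p[0]+40,::-1],(200,200),interpolation=cv2.INTER_CUBIC)
d=cv2.resize(t[200:300,420:520,::-1],(400,200),interpolation=cv2.INTER_CUBIC)
o=np.zeros((600,640,3),np.uint8);o[:400]=a;o[400:,:200]=c;o[400:,200:600]=d;cv2.imwrite('pics/v3.png',o)
E
```

```text
5.725 [ 0.48939538 -0.30822327  0.24816902] [ 0.06770552 -0.40129827 -2.46409555]
nut {'pixel': [324.7, 101.8], 'p': 0.9} [ 0.4923 -0.2274  0.092 ]
wheel_head {'pixel': [326.5, 99.7], 'p': 0.58} [ 0.4941 -0.2246  0.072 ]
[321.97808702 107.42141114]
```

View pics/v3.png

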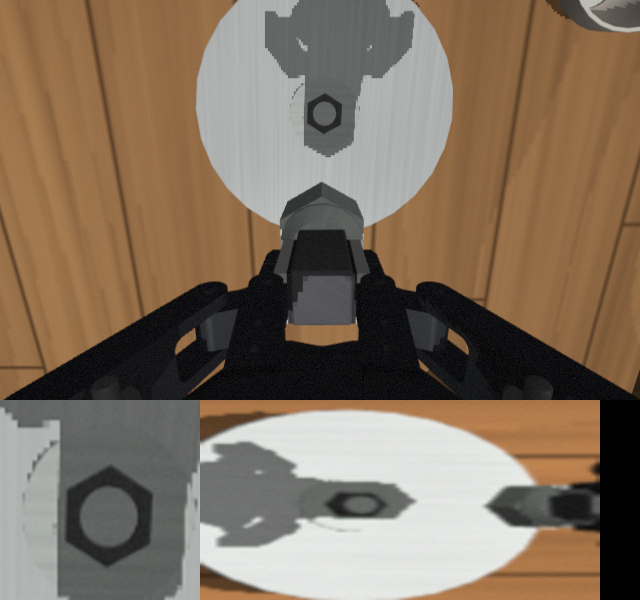

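The nut shows at about (324.6,113.4) in the wrist picture; the finder's (324.7,101.8) is off in the row. The held socket is straight in the jaws, with the adapter top at rows 276–325 and the far hex vertex at about (323,183). I'll refine both.

```bash
cat >> h.py <<'E'
def nutfit(c,im,s,x0,y0,half=26):
    cm=cam(c,s); U=6; p=proj(c,(x0,y0,.088),s); off=(p-half).astype(int); w=2*half
    cc=cv2.resize(im[off[1]:off[1]+w,off[0]:off[0]+w],None,fx=U,fy=U,interpolation=cv2.INTER_CUBIC); v=cc.max(2)
    m=(v<70).astype(np.uint8)
    n,l,st,ce=cv2.connectedComponentsWithStats(m); j=1+np.argmax(st[1:,4]); m=(l==j).astype(np.uint8)
    con=cv2.findContours(m,0,2)[0]; M=np.zeros_like(m); cv2.drawContours(M,con,-1,1,-1); M=M>0
    def cost(t):
        x,y=x0+t[0]*1e-3,y0+t[1]*1e-3
        b=sil(cm,[np.r_[ring(x,y,t[2],6,.015,.075),ring(x,y,t[2],6,.015,.089),ring(x,y,t[2],6,.0135,.092)]],U,off,M.shape)
        return 1-(b&M).sum()/(b|M).sum()
    o=minimize(cost,[0,0,0],method='Nelder-Mead',options=dict(initial_simplex=[[0,0,0],[4,0,0],[0,4,0],[0,0,5]],xatol=.05,fatol=1e-4))
    return round(o.fun,3),(x0+o.x[0]*1e-3).round(4),(y0+o.x[1]*1e-3).round(4),o.x[2].round(1)
E
python3 - <<'E'
from h import *
s=env.get_state(); im=cv2.imread('pics/w3.png')[:,:,::-1].copy()
print(onz('wrist',(324.6,113.4),.0915,s)); print(nutfit('wrist',im,s,.493,-.235))
t=cv2.imread('pics/top0.png')[:,:,::-1].copy(); print(nutfit('top',t,None,.49,-.234,14))
t=cv2.imread('pics/top3.png')[:,:,::-1].copy(); print(nutfit('top',t,None,.49,-.234,14))
P=np.array(s['ee_pos'])
for d in (-2,0,2,4):
    g=P+[0,d*1e-3,-.0016]
    T=[(g[0]-.012,g[1]-.012,g[2]+.021),(g[0]+.012,g[1]-.012,g[2]+.021),(g[0]-.012,g[1]+.012,g[2]+.021),(g[0]+.012,g[1]+.012,g[2]+.021)]
    print(d,[proj('wrist',q,s).round(1).tolist() for q in T],'far vertex mouth/top',[proj('wrist',(g[0],g[1]+.02656,g[2]+z),s).round(1).tolist() for z in (-.075,-.035)])
cv2.imwrite('pics/v4.png',cv2.resize(im[170:350,240:400,::-1],None,fx=3.3,fy=3.3,interpolation=cv2.INTER_CUBIC))
E
```

```text
[ 0.49297615 -0.23686719  0.0915    ]
(np.float64(0.021), np.float64(0.4925), np.float64(-0.2369), np.float64(-2.0))
(np.float64(0.813), np.float64(0.4926), np.float64(-0.2313), np.float64(-5.1))
(np.float64(0.082), np.float64(0.4927), np.float64(-0.2363), np.float64(2.4))
-2 [[289.6, 333.7], [350.9, 333.9], [287.9, 278.6], [352.7, 278.7]] far vertex mouth/top [[320.9, 185.5], [320.7, 201.4]]
0 [[289.5, 329.4], [351.1, 329.5], [287.8, 273.7], [352.8, 273.8]] far vertex mouth/top [[320.9, 182.5], [320.7, 197.7]]
2 [[289.3, 325.0], [351.2, 325.1], [287.6, 268.8], [353.0, 268.9]] far vertex mouth/top [[320.9, 179.5], [320.7, 194.1]]
4 [[289.2, 320.5], [351.3, 320.6], [287.5, 263.8], [353.1, 263.9]] far vertex mouth/top [[320.9, 176.5], [320.8, 190.4]]
```

View pics/v4.png

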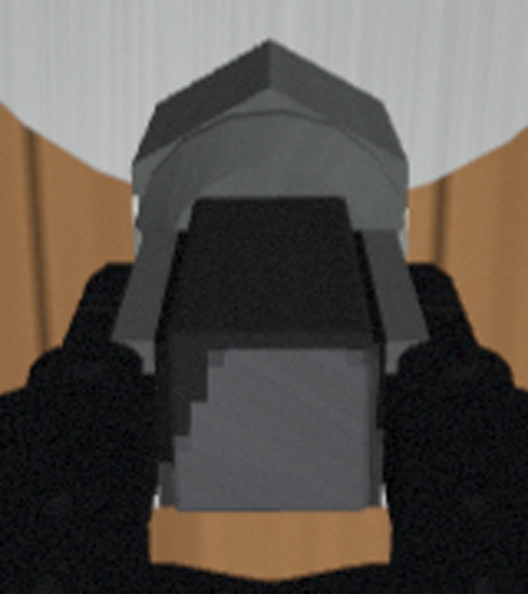

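The nut is at about (0.4925, -0.2365) with yaw near 0, and the socket sits about 0.5 mm off the TCP along tool x. I'll move above the nut.

```bash
python3 - <<'E'
from h import *
plan([.492,-.2372,.178],90)
E
```

```text
plan [70.8  2.1 70.7] [-0.  -0.1  0.1] yaw now 90.09
```

Emit:
{"op": "send_rows", "data": {
  "increments": [
    [[35, 1, 0], [0, 0, 0], 255],
    [[71, 2, 20], [0, 0, 0], 255],
    [[71, 2, 50], [0, 0, 0], 255],
    [[71, 2, 70], [0, 0, 0], 255],
    [[71, 2, 70], [0, 0, 0], 255],
    [[71, 2, 70], [0, 0, 0], 255]
  ]
}}

```text
time: 6.68
ee_pos: [0.4924, -0.2385, 0.1797]
ee_rot: [0.707, 0.707, 0.0, 0.001]
force: [0.2, -0.4, -3.4]
finger_gap: 0.0231
grasp_force: 59.6
```

Emit:
{"op": "send_rows", "data": {
  "increments": [
    [[0, 0, 4], [0, 0, 0], 255],
    [[0, 0, 7], [0, 0, 0], 255],
    [[0, 0, 9], [0, 0, 0], 255],
    [[0, 0, 10], [0, 0, 0], 255],
    [[0, 0, 11], [0, 0, 0], 255],
    [[0, 0, 11], [0, 0, 0], 255]
  ]
}}

```text
time: 7.42
ee_pos: [0.4918, -0.2385, 0.1686]
ee_rot: [0.707, 0.707, 0.0, -0.0]
force: [-3.4, 1.8, 4.9]
finger_gap: 0.0233
grasp_force: 60.9
```

Contact at z = 0.1686 matches the "stopped on top" height. I'll do a small pressed search around it, to rule out misalignment before rejecting this socket.

Emit:
{"op": "send_rows", "data": {
  "increments": [
    [[0, 0, 1.5], [0, 0, 0], 255],
    [[1.3, 0, 1.5], [0, 0, 0], 255],
    [[1.3, 0, 1.5], [0, 0, 0], 255],
    [[2.5, 0, 1.5], [0, 0, 0], 255],
    [[2.5, 0, 1.5], [0, 0, 0], 255],
    [[2, 1.5, 1.5], [0, 0, 0], 255],
    [[1.3, 1.5, 1.5], [0, 0, 0], 255],
    [[0, 1.5, 1.5], [0, 0, 0], 255],
    [[0, 0, 1.5], [0, 0, 0], 255],
    [[0, -1.5, 1.5], [0, 0, 0], 255],
    [[1.3, -1.5, 1.5], [0, 0, 0], 255],
    [[2.5, -1.5, 1.5], [0, 0, 0], 255],
    [[1.3, 0, 1.5], [0, 0, 0], 255],
    [[1.3, 0, 1.5], [0, 0, 4], 255],
    [[1.3, 0, 1.5], [0, 0, 4], 255],
    [[1.3, 0, 1.5], [0, 0, -4], 255],
    [[1.3, 0, 1.5], [0, 0, -4], 255],
    [[1.3, 0, 1.5], [0, 0, 0], 255]
  ]
}}

```text
time: 9.68
ee_pos: [0.4933, -0.2387, 0.1686]
ee_rot: [0.708, 0.706, 0.001, 0.002]
force: [-0.3, -0.8, 10.7]
finger_gap: 0.0238
grasp_force: 61.5
```

Emit:
{"op": "send_rows", "data": {
  "increments": [
    [[0, 0, -6], [0, 0, 0], 255],
    [[1, 0, -8], [0, 0, 0], 255],
    [[1, 0, -8], [0, 0, 0], 255],
    [[1, 0, -8], [0, 0, 0], 255]
  ]
}}

```text
time: 10.18
ee_pos: [0.4916, -0.2359, 0.1739]
ee_rot: [0.707, 0.707, -0.0, -0.0]
force: [0.2, -0.1, -3.8]
finger_gap: 0.0232
grasp_force: 59.8
```

```bash
python3 - <<'E'
from h import *
s=env.get_state(); print(s['ee_pos'],s['q'])
im=capture('wrist'); t=capture('top'); cv2.imwrite('pics/w5.png',im[:,:,::-1]); cv2.imwrite('pics/top5.png',t[:,:,::-1])
a=cv2.resize(im[150:350,220:420,::-1],(400,400),interpolation=cv2.INTER_CUBIC); b=cv2.resize(t[200:300,410:510,::-1],(400,400),interpolation=cv2.INTER_CUBIC)
cv2.imwrite('pics/v5.png',np.hstack([a,b]))
g=np.array(s['ee_pos'])-[0,0,.0016]
print('wrist far vertex mouth',proj('wrist',(g[0],g[1]+.02656,g[2]-.075),s),'top nut vertex',proj('wrist',(.4925,-.2369+.0173,.089),s))
E
```

```text
[ 0.49159228 -0.23586755  0.17385848] [-0.0939784   0.38076552  0.59126681  1.95089467 -0.27005386  0.88879162
  0.63622991]
wrist far vertex mouth [320.92591124 182.46781822] top nut vertex [322.28725454 194.69131787]
```

View pics/v5.png

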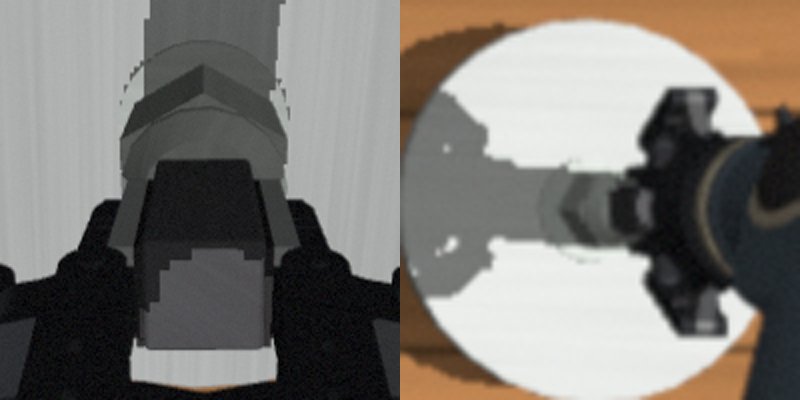

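Emit:
{"op": "send_rows", "data": {
  "increments": [
    [[-0.8, 0.5, 3], [0, 0, 0], 255],
    [[-0.8, 0.5, 5], [0, 0, 0], 255],
    [[-0.8, 0.5, 7], [0, 0, 0], 255],
    [[-0.8, 0.5, 8], [0, 0, 0], 255],
    [[-0.8, 0.5, 8], [0, 0, 0], 255]
  ]
}}

```text
time: 10.9
ee_pos: [0.4924, -0.2371, 0.1686]
ee_rot: [0.707, 0.707, 0.001, -0.0]
force: [-5.0, 2.6, 14.8]
finger_gap: 0.0233
grasp_force: 62.3
```

It stops at 0.1686 again with the position good, so this socket doesn't fit. I'll return it to its spot.

```bash
python3 - <<'E'
from h import *
plan([.463,.0938,.2],113.6); print(env.get_state()['time'])
E
```

```text
plan [331.  -29.6 -30.8] [  0.   -0.1 -23.6] yaw now 89.96
10.9
```

Emit:
{"op": "send_rows", "data": {
  "increments": [
    [[0, 0, -15], [0, 0, 0], 255],
    [[0, 0, -50], [0, 0, 0], 255],
    [[40, -4, -70], [0, 0, -4], 255],
    [[85, -8, -70], [0, 0, -8], 255],
    [[130, -12, -70], [0, 0, -12], 255],
    [[175, -16, -70], [0, 0, -16], 255],
    [[220, -20, -70], [0, 0, -20], 255],
    [[265, -24, -70], [0, 0, -23.6], 255],
    [[305, -28, -50], [0, 0, -23.6], 255],
    [[331, -29.6, -30], [0, 0, -23.6], 255],
    [[331, -29.6, 0], [0, 0, -23.6], 255],
    [[331, -29.6, 30], [0, 0, -23.6], 255],
    [[331, -29.6, 55], [0, 0, -23.6], 255],
    [[331, -29.6, 55], [0, 0, -23.6], 255],
    [[331, -29.6, 55], [0, 0, -23.6], 255]
  ]
}}

```text
time: 12.78
ee_pos: [0.4637, 0.0942, 0.1122]
ee_rot: [0.548, 0.837, 0.001, 0.001]
force: [0.0, -0.3, -2.8]
finger_gap: 0.0232
grasp_force: 59.7
```

```bash
python3 - <<'E'
from h import *
plan([.463,.0938,.0995],113.6); print(env.get_state()['time'])
E
```

```text
plan [-0.1 -0.9 12.7] [ 0.1  0.  -0. ] yaw now 113.56
12.775
```

Emit:
{"op": "send_rows", "data": {
  "increments": [
    [[0, -0.9, 7], [0, 0, 0], 255],
    [[0, -0.9, 12], [0, 0, 0], 255],
    [[0, -0.9, 13], [0, 0, 0], 255],
    [[0, -0.9, 13.5], [0, 0, 0], 255],
    [[0, -0.9, 13.5], [0, 0, 0], 255]
  ]
}}

```text
time: 13.4
ee_pos: [0.462, 0.0938, 0.0986]
ee_rot: [0.548, 0.837, 0.0, -0.0]
force: [-3.4, -0.8, 6.1]
finger_gap: 0.0233
grasp_force: 61.3
```

The mouth is on the board (+9 N). I'll release and go up.

Emit:
{"op": "send_rows", "data": {
  "increments": [
    [[0, 0, 0], [0, 0, 0], 200],
    [[0, 0, 0], [0, 0, 0], 100],
    [[0, 0, 0], [0, 0, 0], 0],
    [[0, 0, 0], [0, 0, 0], 0],
    [[0, 0, 0], [0, 0, 0], 0],
    [[0, 0, -10], [0, 0, 0], 0],
    [[0, 0, -50], [0, 0, 0], 0],
    [[0, 0, -87], [0, 0, 0], 0],
    [[0, 0, -87], [0, 0, 0], 0]
  ]
}}

```text
time: 14.52
ee_pos: [0.4641, 0.0942, 0.188]
ee_rot: [0.548, 0.837, 0.003, 0.002]
force: [-0.2, 0.0, -0.3]
finger_gap: 0.0854
grasp_force: 0.0
```

```bash
python3 - <<'E'
from h import *
s=env.get_state(); im=capture('wrist'); cv2.imwrite('pics/w6.png',im[:,:,::-1]); print(s['time'],s['ee_pos'])
b,ov,mk=fit('wrist',im,.463,.094,.022,s,half=75,wa=0); print([tuple(map(float,q)) for q in b[:2]])
plan([.472,.206,.185],117)
E
```

```text
14.525 [0.46407245 0.09419249 0.18798236]
[(0.0362, 0.4615, 0.0955, 22.9), (0.0364, 0.4617, 0.0954, 23.7)]
plan [99.  53.2  1.5] [ 0.2 -0.  -3.4] yaw now 113.58
```

The socket fits the upright model again, so it's standing. On to the middle socket.

Emit:
{"op": "send_rows", "data": {
  "increments": [
    [[35, 18, 0], [0, 0, -1], 0],
    [[70, 36, 0], [0, 0, -2], 0],
    [[99, 53, 2], [0, 0, -3.4], 0],
    [[99, 53, 2], [0, 0, -3.4], 0],
    [[99, 53, 2], [0, 0, -3.4], 0]
  ]
}}

```text
time: 15.2
ee_pos: [0.4708, 0.2049, 0.1821]
ee_rot: [0.523, 0.852, -0.001, -0.0]
force: [0.1, -0.5, 0.3]
finger_gap: 0.0855
grasp_force: 0.0
```

```bash
python3 - <<'E'
from h import *
s=env.get_state(); im=capture('wrist'); cv2.imwrite('pics/w7.png',im[:,:,::-1]); print(s['time'],s['ee_pos'])
for wa in (0,1):
    b,ov,mk=fit('wrist',im,.472,.205,.022,s,half=75,wa=wa); print([tuple(map(float,q)) for q in b[:2]])
x,y,yw=map(float,b[0][1:]); plan([x,y-.0005,.098],yw+90)
E
```

```text
15.2 [0.47080161 0.20492104 0.18212557]
[(0.2223, 0.4724, 0.2035, 25.6), (0.2224, 0.4723, 0.2032, 24.8)]
[(0.7364, 0.4722, 0.204, 24.0), (0.7379, 0.4722, 0.204, 24.1)]
plan [-1.4  0.9 84.3] [-0.1  0.   2.9] yaw now 116.89
```

```bash
python3 - <<'E'
import h; from h import *
def mk(im,off,w,h_,U):
    c,A,W=masks(im,off,w,h_,U); l=cv2.connectedComponents(W.astype(np.uint8))[1]; m=l==l[l.shape[0]//2,l.shape[1]//2]; return c,A&m,m
s=env.get_state(); im=cv2.imread('pics/w7.png')[:,:,::-1].copy()
for wa in (0,1):
    b,ov,m=fit('wrist',im,.472,.205,.022,s,half=75,wa=wa,mk=mk); print([tuple(map(float,q)) for q in b[:3]])
x,y,yw=map(float,b[0][1:]); plan([x,y,.098],yw+90)
E
```

```text
[(0.029, 0.4725, 0.2029, 24.3), (0.0291, 0.4725, 0.2028, 24.7), (0.0304, 0.4724, 0.2026, 24.3)]
[(0.3952, 0.4723, 0.2035, 23.9), (0.397, 0.4723, 0.2035, 24.6), (0.3984, 0.4722, 0.2034, 23.4)]
plan [-1.5  0.9 84.3] [-0.1  0.   3. ] yaw now 116.89
```

Emit:
{"op": "send_rows", "data": {
  "increments": [
    [[-1.5, 0.9, 25], [0, 0, 2.2], 0],
    [[-1.5, 0.9, 60], [0, 0, 2.2], 0],
    [[-1.5, 0.9, 84], [0, 0, 2.2], 0],
    [[-1.5, 0.9, 84], [0, 0, 2.2], 0],
    [[-1.5, 0.9, 84], [0, 0, 2.2], 150],
    [[-1.5, 0.9, 84], [0, 0, 2.2], 255],
    [[-1.5, 0.9, 84], [0, 0, 2.2], 255],
    [[-1.5, 0.9, 84], [0, 0, 2.2], 255],
    [[-1.5, 0.9, 84], [0, 0, 2.2], 255],
    [[-1.5, 0.9, 84], [0, 0, 2.2], 255]
  ]
}}

```text
time: 16.5
ee_pos: [0.4727, 0.2049, 0.0994]
ee_rot: [0.539, 0.842, 0.0, 0.0]
force: [-1.3, -1.2, 5.5]
finger_gap: 0.0234
grasp_force: 62.1
```

```bash
python3 - <<'E'
from h import *
print(env.get_state()['time'],env.get_state()['ee_pos']); plan([.492,-.30,.25],90)
E
```

```text
16.5 [0.47270063 0.20488322 0.09942046]
plan [-466.4 -194.  -150.9] [ 0.  -0.  24.8] yaw now 114.77
```

Emit:
{"op": "send_rows", "data": {
  "increments": [
    [[0, 0, -15], [0, 0, 0], 255],
    [[0, 0, -60], [0, 0, 0], 255],
    [[0, 0, -110], [0, 0, 0], 255],
    [[-20, -8, -151], [0, 0, 1], 255],
    [[-65, -27, -151], [0, 0, 4], 255],
    [[-110, -46, -151], [0, 0, 7], 255],
    [[-155, -65, -151], [0, 0, 10], 255],
    [[-200, -83, -151], [0, 0, 13], 255],
    [[-245, -102, -151], [0, 0, 16], 255],
    [[-290, -121, -151], [0, 0, 19], 255],
    [[-335, -140, -151], [0, 0, 22], 255],
    [[-380, -158, -151], [0, 0, 24.8], 255],
    [[-425, -177, -151], [0, 0, 24.8], 255],
    [[-466, -194, -151], [0, 0, 24.8], 255],
    [[-466, -194, -151], [0, 0, 24.8], 255],
    [[-466, -194, -151], [0, 0, 24.8], 255]
  ]
}}

```text
time: 18.5
ee_pos: [0.4912, -0.2989, 0.2493]
ee_rot: [0.707, 0.707, 0.0, -0.001]
force: [0.4, 0.4, -3.8]
finger_gap: 0.023
grasp_force: 61.3
```

```bash
python3 - <<'E'
from h import *
s=env.get_state(); im=capture('wrist'); cv2.imwrite('pics/w8.png',im[:,:,::-1]); print(s['time'],s['ee_pos'])
print(nutfit('wrist',im,s,.4925,-.237))
g=np.array(s['ee_pos'])-[0,0,.0024]
# far mouth vertex: boundary of dark steel against bright head, column ~322
for col in (316,319,322,325,328): print(col,im[165:205:2,col].max(1).tolist())
for d in (-2,0,2,4): print(d,proj('wrist',(g[0],g[1]+d*1e-3+.02656,g[2]-.075),s).round(1))
plan([.492,-.2372,.180],90)
E
```

```text
18.5 [ 0.49121919 -0.2988748   0.24933916]
(np.float64(0.021), np.float64(0.4918), np.float64(-0.2369), np.float64(-3.0))
316 [181, 182, 183, 182, 181, 183, 182, 183, 182, 185, 185, 144, 51, 55, 53, 53, 53, 51, 52, 85]
319 [180, 180, 182, 181, 181, 181, 180, 181, 180, 180, 146, 51, 57, 55, 50, 52, 54, 51, 82, 95]
322 [180, 180, 180, 179, 180, 181, 180, 181, 181, 183, 156, 77, 77, 73, 76, 77, 78, 74, 87, 94]
325 [184, 185, 184, 186, 186, 186, 187, 187, 188, 188, 188, 148, 75, 70, 75, 75, 71, 71, 75, 92]
328 [183, 184, 182, 183, 182, 184, 184, 184, 184, 184, 185, 183, 120, 74, 75, 72, 71, 72, 71, 71]
-2 [321.  185.3]
0 [321.  182.3]
2 [321.  179.4]
4 [321.  176.3]
plan [60.9  0.5 69.5] [-0.  -0.1  0.1] yaw now 90.05
```

Emit:
{"op": "send_rows", "data": {
  "increments": [
    [[35, 0.5, 0], [0, 0, 1], 255],
    [[63, 0.5, 20], [0, 0, 1], 255],
    [[63, 0.5, 50], [0, 0, 1], 255],
    [[63, 0.5, 70], [0, 0, 1], 255],
    [[63, 0.5, 70], [0, 0, 1], 255],
    [[63, 0.5, 70], [0, 0, 1], 255]
  ]
}}

```text
time: 19.3
ee_pos: [0.4928, -0.2363, 0.1807]
ee_rot: [0.713, 0.701, 0.0, 0.001]
force: [0.8, 0.3, -3.5]
finger_gap: 0.0234
grasp_force: 61.0
```

Emit:
{"op": "send_rows", "data": {
  "increments": [
    [[0, 0, 4], [0, 0, 0], 255],
    [[0, 0, 7], [0, 0, 0], 255],
    [[0, 0, 9], [0, 0, 0], 255],
    [[0, 0, 11], [0, 0, 0], 255],
    [[0, 0, 12], [0, 0, 0], 255],
    [[0, 0, 12], [0, 0, 0], 255]
  ]
}}

```text
time: 20.05
ee_pos: [0.4921, -0.2367, 0.1677]
ee_rot: [0.713, 0.701, -0.0, -0.0]
force: [0.1, -0.9, -3.8]
finger_gap: 0.0233
grasp_force: 61.1
```

Now at 0.1677 with no contact force, which is below the expected stop of 0.1694. I'll continue carefully.

Emit:
{"op": "send_rows", "data": {
  "increments": [
    [[0, 0, 2], [0, 0, 0], 255],
    [[0, 0, 3], [0, 0, 0], 255],
    [[0, 0, 3], [0, 0, 0], 255]
  ]
}}

```text
time: 20.42
ee_pos: [0.4921, -0.2364, 0.1646]
ee_rot: [0.713, 0.701, -0.0, -0.0]
force: [0.3, 0.6, -3.9]
finger_gap: 0.0233
grasp_force: 61.3
```

It's sliding over the nut, so this is the right one. I'll push it home.

Emit:
{"op": "send_rows", "data": {
  "increments": [
    [[0, 0, 3], [0, 0, 0], 255],
    [[0, 0, 6], [0, 0, 0], 255],
    [[0, 0, 9], [0, 0, 0], 255],
    [[0, 0, 11], [0, 0, 0], 255],
    [[0, 0, 12], [0, 0, 0], 255],
    [[0, 0, 12], [0, 0, 0], 255]
  ]
}}

```text
time: 21.18
ee_pos: [0.4921, -0.2365, 0.1526]
ee_rot: [0.713, 0.701, 0.0, -0.0]
force: [-0.1, 1.7, -5.1]
finger_gap: 0.0232
grasp_force: 61.4
```

Emit:
{"op": "send_rows", "data": {
  "increments": [
    [[0, 0, 1], [0, 0, 0], 255],
    [[0, 0, 2], [0, 0, 0], 255],
    [[0, 0, 2.5], [0, 0, 0], 255],
    [[0, 0, 2.5], [0, 0, 0], 255]
  ]
}}

```text
time: 21.68
ee_pos: [0.4921, -0.2368, 0.1524]
ee_rot: [0.714, 0.701, 0.001, -0.001]
force: [-5.5, 4.3, 14.9]
finger_gap: 0.0236
grasp_force: 63.5
```

It stops firmly at 0.1524, exactly the home height, with about 19 N of push. One last picture before handing in.

```bash
python3 - <<'E'
from h import *
im=capture('scene'); cv2.imwrite('pics/end.png',cv2.resize(im[120:290,150:470,::-1],(800,425),interpolation=cv2.INTER_CUBIC))
s=env.get_state(); print(s['time'],s['ee_pos'],s['force'])
E
```

```text
21.725 [ 0.49206628 -0.2367838   0.15243424] [-6.14412204  4.31824991 14.35133452]
```

View pics/end.png

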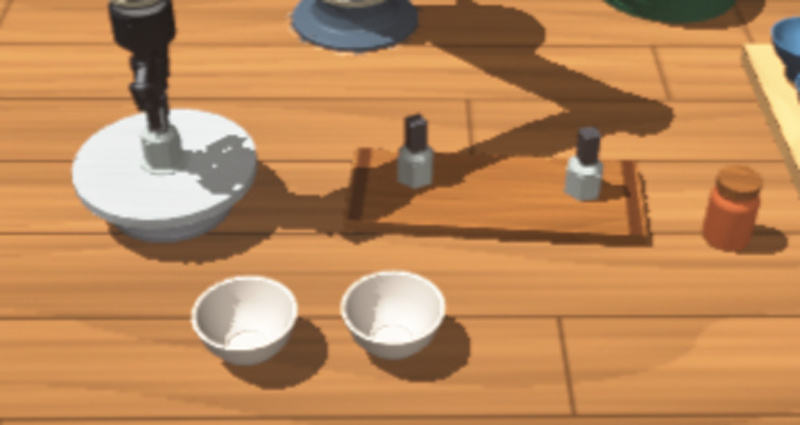

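The picture shows the held socket seated on the wheel at crop (160,150). The other two stand upright on the board at (415,155) and (585,165), and the bowls and jar are untouched.

```bash
python3 -c "
from workcell import env; print(env.close_job())"
```

```text
the job is handed in; nothing more can be done
None
```

The middle socket on the board fits and is held by its adapter, upright and fully home over the nut; the first one I tried (nearest the wheel) did not fit and stands upright back on the board, the third was never needed, and the job was handed in at about 22 s.

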